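# Couple the rinse nozzle to the filter's quick coupler

### The job

Fit the orange rinse nozzle to the quick coupler on the white filter unit: pull the coupler's steel sleeve back until it stays back by itself and let go of it, and only then push the nozzle's brass spigot fully home into the coupler, so that the sleeve springs forward and locks it. In its grey rest the nozzle can be gripped only by the spigot, so lay it down on the worktop and take it again by the orange grip. Do not disturb the other things on the worktop, and leave the nozzle coupled and let go.

Things in the scene. Friction and masses are not known exactly. Their poses are not given: they have to be found in the camera images.
- mouth (a point): Centre of the open round mouth of the brass coupler that stands out level from the white unit, 75 mm above the worktop. Its x axis points level into the mouth (the way the spigot goes in), z up. The bore is 22 mm wide, flared to 26 mm over its first 5 mm. With the sleeve forward two steel jaws 14 mm inside block it; with the sleeve back they are clear of it.
- coupler: White filter unit with the coupler, fixed on the worktop. Origin on the worktop straight below the mouth, axes as the mouth's. The unit is 100 mm wide and 100 mm high, from x = 75 to 180 mm (rubber foot from 71 mm); below the coupler the worktop is free. The strip of worktop between sink and front edge straight ahead of the robot (x 0.41 to 0.50 m at y = 0) is free to lay things on.
- poppet (a joint): Red poppet deep in the bore, moving along the mouth's x, m; a spring of 2 to 4 N keeps it out at 0. At 0 its face stands 29.5 mm inside the mouth. It works the catch that holds the sleeve back: pressed in about 2 mm or more by the spigot's tip, it lets the sleeve spring forward and the jaws close in the spigot's groove. The spigot is home with its tip at 34 mm.
- sleeve_grip (a point): Middle of the gripping part of the coupler's ribbed steel sleeve, on the coupler's axis, 19 mm behind the mouth when the sleeve is forward; same axes as the mouth. The gripping part is 38 mm in diameter and 26 mm long along x; behind it is a 4 mm collar of 50 mm diameter, against which the fingers can pull. It can be taken from above, fingers on its two sides.
- sleeve (a joint): How far the sleeve is pulled back along +x of the mouth, m: 0 is forward (locked), 0.0155 its stop. A spring pulls it forward with 5 N at 0, 10 N at the stop. Past about 0.013 (some N more just before, over the catch's ramp) a catch drops in and then holds it back at about 0.0125 by itself.
- nozzle_grip (a point): Middle of the nozzle's orange grip, a block 38 x 38 mm across, 55 mm long. Its x axis is the nozzle's axis, towards the spigot. From here along x: grip to +27.5 mm, brass flange (35 mm wide) to +32.5 mm, its face meeting the mouth when home, spigot tip at +66.5 mm; black spout back to -55.5 mm. About 0.13 kg. Lying on the worktop its axis is 19 mm up, in the rest 35 mm.
- spigot_mid (a point): Middle of the nozzle's brass spigot, on its axis, 17 mm from the flange's face and 17 mm from the tip; same axes as nozzle_grip. The spigot is 20 mm in diameter with a groove 9.5 mm wide round it and a chamfered tip. In the rest it overhangs the rest's open end, free all round.
- rest: Grey fitted rest fixed on the worktop, a channel that holds the nozzle. Origin on the worktop below the nozzle's flange face; x points along the nozzle's spigot, z up. It runs from x = -106 to -8 mm, 66 mm wide, 52 mm high; the side walls stand 2 mm from the grip, 2 mm lower than its top, so no finger fits beside the grip; open above and at the +x end. The nozzle is lifted out straight up.
- lemon: Bystander: a lemon, 78 x 55 x 56 mm, near the sink's left end; origin at its underside.
- spice_jar: Bystander: a small spice jar with a red lid, 45 mm wide, 106 mm high; origin at its underside.
- mug: Bystander: an ochre mug, 97 mm high; origin at its underside.
- mill: Bystander: a white salt mill with a grey top, 44 mm wide, 90 mm high; origin at its underside.
- garlic: Bystander: a garlic bulb, 50 mm; origin at its underside.

How it is judged:
By the outcome, as a careful person would: the job done as asked, in the order asked, and still so for the second after the job is handed in, with the robot touching nothing.
It also fails if it takes over 66 s, if anything falls off the work surface, if the arm or the gripper's body presses on something with over 40 N, if the wrist force passes 120 N, or if a joint passes its speed limit or range.

### The arm

A 6-joint arm with a two-finger parallel gripper is mounted at the origin on a cart in front of the work surface, level with it; the furniture and walls round the work are solid. World frame = base frame: x ahead of the robot, y to its left, z up, the work surface at z = 0. Lengths are in m, angles in rad, forces in N, time in s.
With the tool pointing down it reaches from about 0.375 to 0.9 m from the base axis. Payload 3.1 kg.
Tool frame: the origin (TCP) lies midway between the tips of the shut fingers; the grasp point (between the pads) lies 19 mm behind it (pinch_z is the distance from the TCP to the grasp point, in m); z points along the fingers, y is the line along which they close (so a half turn about z gives the same grasp; the last joint's range is limited). The gripper opens to 85 mm and grips with 20 to 120 N. Pads are 22 mm wide; open, the fingers measure 114 mm over their backs; the gripper's body (76 mm by 85 mm) begins 54 mm behind the grasp point. The pads swing forward as they close: fully open they stand 13 mm farther back than shut.
Start: joints at [-1.294, 0.527, 1.433, -0, 1.181, -0.178], TCP at [0.275, -0.561, 0.231] pointing down, gripper open.
Joint ranges: [-3.08, 3.08], [-0.75, 2.2], [0.22, 2.44], [-1.43, 4.57], [0, 2.65], [-2.85, 2.85]. Speed limits (rad/s): [2.79, 2.79, 3.14, 3.14, 3.14, 3.14].

### API

Orientations are given as a unit quaternion [x, y, z, w].
In Python, from station import sense, snapshot, camera_params, sign_off, pinch_z gives the robot as it stands. The module is installed in compiled form; this text tells all that it offers.
- The arm moves only by the shell command python3 -m handwheel 'ROWS' [FORCE]. ROWS is JSON, a list that holds one entry, the list of rows, each a list of 7 numbers: the turn, a rotation vector about the tool's x, y, z in degrees, then the shift along the tool's x, y, z in m, then the opening, from 0 (shut) to 1 (fully open). A call has 1 to 20 rows; each row shifts and turns the commanded pose from where the row before left it, along the tool's axes as they then stand; what a row does not reach is not made up. A row lasts 1/8 s, in which the tool goes at most 62.5 mm and 10.7 degrees, less where a joint would pass 70% of its speed; a pose out of reach is approached as far as the arm can. A call with a gripper value outside its range is refused whole. The fingers move at their own pace and stop on an object; FORCE is the grip in N (left out, the last holds). Time passes only in rows, so rows that do not move let the fingers close. It gives the time, the measured TCP pose, the force, the opening and the grip force at its end, in the units of the state.
- sense(): the state, without advancing time (a new reading comes with each control period).
- snapshot(name): name is "side" or "top" or "wrist"; returns the picture (384x512x3 uint8, red, green, blue); there is no depth.
- camera_params(name): a dict with "fx", "fy", "cx", "cy" (pixels), "world_to_cam" (4x4, takes a point from world to camera coordinates); the wrist camera has in their place "mount" (4x4, takes a point from camera to tool coordinates, whose origin is the TCP and whose axes are the flange's). Camera axes: x right, y down, z forward; pixel columns grow to the right and rows downward; lengths in m; the calibration is good to about 2 mm. A picture is of the moment at which its call begins: read the wrist's pose just before it. camera_params takes no time and is no camera call.
- sign_off(): hands the job in; it is judged then, once.
The state is a dict: "t": time; "q": joint angles; "qd": joint speeds; "tau": joint torques, N m; "tcp_pos": TCP position; "tool_rot": TCP orientation; "force": force on the tool from outside, world axes, zero at the start; "ft_torque": the same for the moment, N m; "finger_gap": opening from 0.0 (shut) to 1.0 (fully open); "gripper_force": force on a finger pad.
Only numpy, scipy, OpenCV 4.12 (cv2) and the standard library are available. Lean on these libraries where they do the work, as an engineer would, in place of code of your own. Each camera call takes 0.05 s, during which the arm holds its last target. There are 200 camera calls.

## Working session

There is one attempt and no reset: what is moved stays moved. The work goes in short steps, Python scripts to look and compute and a shell command to move; the robot and the scene stay as the last step left them, time stands still between calls to the robot, and variables do not carry over. Pictures are saved under pics/ and viewed, at most 10 in all, crops included, and the job is handed in when it is done.

```bash
mkdir -p pics; ls
python3 - <<'E'
from station import *
import cv2,numpy as np
s=sense();print({k:np.round(v,3) for k,v in s.items()},pinch_z)
for n in("top","side","wrist"):
    p=camera_params(n);print(n,{k:np.round(v,4).tolist() for k,v in p.items()})
    if n!="wrist": cv2.imwrite(f"pics/{n}0.png",snapshot(n)[:,:,::-1])
E
```

```text
pics
{'t': np.float64(0.0), 'q': array([-1.293,  0.528,  1.434, -0.   ,  1.181, -0.179]), 'qd': array([ 0.   ,  0.   ,  0.   ,  0.001, -0.   ,  0.   ]), 'tau': array([-0.0000e+00, -4.4235e+01, -1.7803e+01, -0.0000e+00,  8.0000e-03,
        0.0000e+00]), 'tcp_pos': array([ 0.275, -0.56 ,  0.23 ]), 'tool_rot': array([ 0.974,  0.226, -0.   , -0.001]), 'force': array([-0.355, -0.084, -0.827]), 'ft_torque': array([-0.019,  0.018, -0.031]), 'gripper_force': np.float64(0.0), 'finger_gap': np.float64(1.0)} 0.0187
top {'fx': 404.3331, 'fy': 404.3331, 'cx': 258.7108, 'cy': 189.0325, 'world_to_cam': [[0.0261, -0.9995, 0.0194, -0.1035], [-0.9886, -0.0286, -0.148, 0.5365], [0.1485, -0.0153, -0.9888, 1.4132], [0.0, 0.0, 0.0, 1.0]]}
side {'fx': 459.6519, 'fy': 459.6519, 'cx': 252.1692, 'cy': 191.1431, 'world_to_cam': [[-0.9782, -0.2072, -0.0108, 0.5258], [-0.1243, 0.627, -0.769, 0.159], [0.1661, -0.7509, -0.6392, 1.3198], [0.0, 0.0, 0.0, 1.0]]}
wrist {'fx': 314.1999, 'fy': 314.1999, 'cx': 255.8316, 'cy': 193.5085, 'mount': [[-0.0001, -0.9447, -0.3279, 0.0858], [1.0, 0.0002, -0.0011, 0.0002], [0.0011, -0.3279, 0.9447, -0.1426], [0.0, 0.0, 0.0, 1.0]]}
```

Run:
```python
import cv2
for n in("top","side"):
    cv2.imwrite(f"pics/{n}0b.png",cv2.resize(cv2.imread(f"pics/{n}0.png"),(800,600),interpolation=cv2.INTER_CUBIC))
```

```text
(no output)
```

View pics/top0b.png

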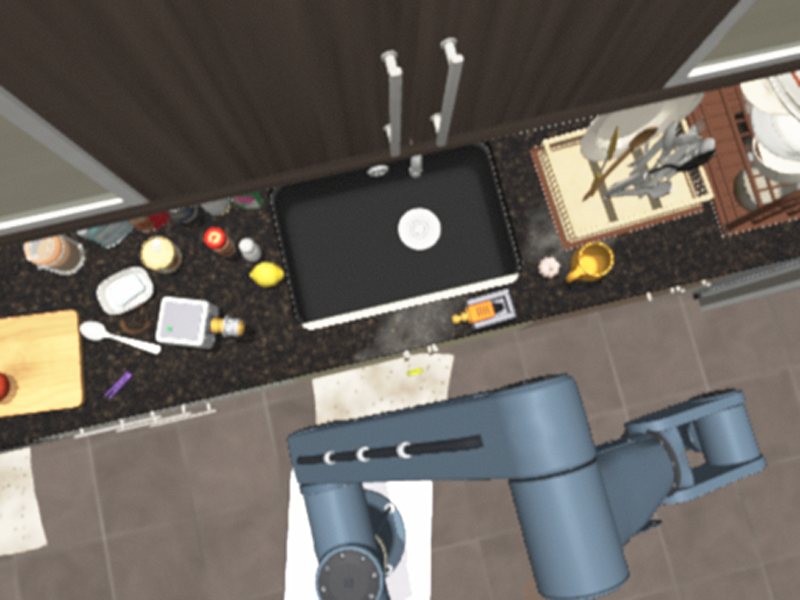

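View pics/side0b.png

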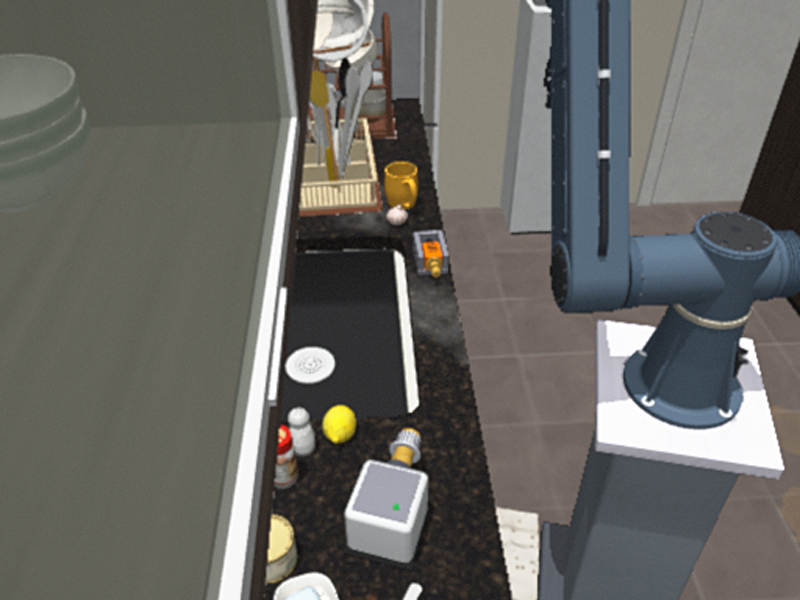

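The top view (800x600) shows the nozzle in its rest around (485,311), with the spigot tip near (456,319) pointing left. The coupler mouth is near (244,327), with the unit at (185,322). The side view agrees with this. Next I compute rough positions.

```bash
cat > h.py <<'E'
from station import *
import cv2,numpy as np
from scipy.spatial.transform import Rotation as R
def cam(n,s=None):
    p=camera_params(n);K=np.array([[p["fx"],0,p["cx"]],[0,p["fy"],p["cy"]],[0,0,1]])
    if n=="wrist":
        s=s or sense();T=np.eye(4);T[:3,:3]=R.from_quat(s["tool_rot"]).as_matrix();T[:3,3]=s["tcp_pos"]
        W=np.linalg.inv(T@np.array(p["mount"]))
    else: W=np.array(p["world_to_cam"])
    return K,W
def ray(c,px,z):
    "pixel -> world point at height z"
    K,W=c;d=W[:3,:3].T@np.linalg.inv(K)@[px[0],px[1],1];o=-W[:3,:3].T@W[:3,3]
    return o+d*(z-o[2])/d[2]
def proj(c,P):
    K,W=c;q=K@(W[:3,:3]@np.asarray(P)+W[:3,3]);return q[:2]/q[2]
def tri(c1,p1,c2,p2):
    X=cv2.triangulatePoints(c1[0]@c1[1][:3],c2[0]@c2[1][:3],np.array(p1,float).reshape(2,1),np.array(p2,float).reshape(2,1)).ravel()
    return X[:3]/X[3]
def totool(v,s=None):
    "world vector -> tool axes"
    return R.from_quat((s or sense())["tool_rot"]).inv().apply(v)
E
python3 - <<'E'
from h import *
np.set_printoptions(precision=3,suppress=True)
c=cam("top");d=cam("side");k=1.5625
for n,px,z in[("tip",(455,319),.035),("gripmid",(482,311),.05),("restR",(514,305),.052),("mouth",(244,327),.075),("sleeve",(234,326),.094),("boxR",(213,322),.1),("boxTL",(161,297),.1),("boxBL",(157,344),.1),("boxBR",(208,348),.1),("boxTR",(215,305),.1)]:
    print(n,ray(c,np.array(px)/k,z))
for n,px,z in[("mouth",(407,432),.09),("tip",(437,275),.035),("boxfar",(377,462),.1),("boxBfar",(428,472),.1)]:
    print('s',n,ray(d,np.array(px)/k,z))
E
```

```text
tip [ 0.488 -0.207  0.035]
gripmid [ 0.507 -0.267  0.05 ]
restR [ 0.522 -0.34   0.052]
mouth [0.453 0.266 0.075]
sleeve [0.453 0.283 0.094]
boxR [0.459 0.328 0.1  ]
boxTL [0.511 0.445 0.1  ]
boxBL [0.408 0.445 0.1  ]
boxBR [0.403 0.334 0.1  ]
boxTR [0.497 0.326 0.1  ]
s mouth [0.456 0.281 0.09 ]
s tip [ 0.485 -0.195  0.035]
s boxfar [0.487 0.354 0.1  ]
s boxBfar [0.41  0.357 0.1  ]
```

```bash
python3 -m handwheel '[[[0,0,0,0.0425,-0.0245,0,1],[0,0,0,0.0425,-0.0245,0,1],[0,0,0,0.0425,-0.0245,0,1],[0,0,0,0.0425,-0.0245,0,1],[0,0,0,0.0425,-0.0245,0,1],[0,0,0,0.0425,-0.0245,0,1],[0,0,0,0.0425,-0.0245,0,1],[0,0,0,0.0425,-0.0245,0,1],[0,0,-10.1,0,0,0.003,0.6],[0,0,-10.1,0,0,0.003,0.6],[0,0,-10.1,0,0,0.003,0.6],[0,0,-10.1,0,0,0.003,0.6],[0,0,-10.1,0,0,0.003,0.6],[0,0,-10.1,0,0,0.003,0.6],[0,0,-10.1,0,0,0.003,0.6],[0,0,-10.1,0,0,0.003,0.6],[0,0,0,0,0,0,0.6],[0,0,0,0,0,0,0.6]]]'
python3 - <<'E'
from h import *
s=sense();c=cam("wrist",s);im=snapshot("wrist")[:,:,::-1]
cv2.imwrite("pics/w1.png",im);cv2.imwrite("pics/w1b.png",cv2.resize(im,(768,576),interpolation=cv2.INTER_CUBIC))
print(s["tcp_pos"],s["tool_rot"],R.from_quat(s["tool_rot"]).as_matrix()[:,0])
E
```

```text
t: 2.35
tcp_pos: [0.4941, -0.2354, 0.2072]
tool_rot: [0.596, 0.803, 0.0, -0.0]
force: [0.1, 1.0, 0.2]
finger_gap: 0.599
gripper_force: 0.0
[ 0.4940896  -0.23543806  0.2072037 ] [ 5.96400672e-01  8.02686869e-01  1.09002529e-05 -1.70180498e-04] [-2.88612419e-01  9.57445972e-01  2.86205138e-04]
```

View pics/w1b.png

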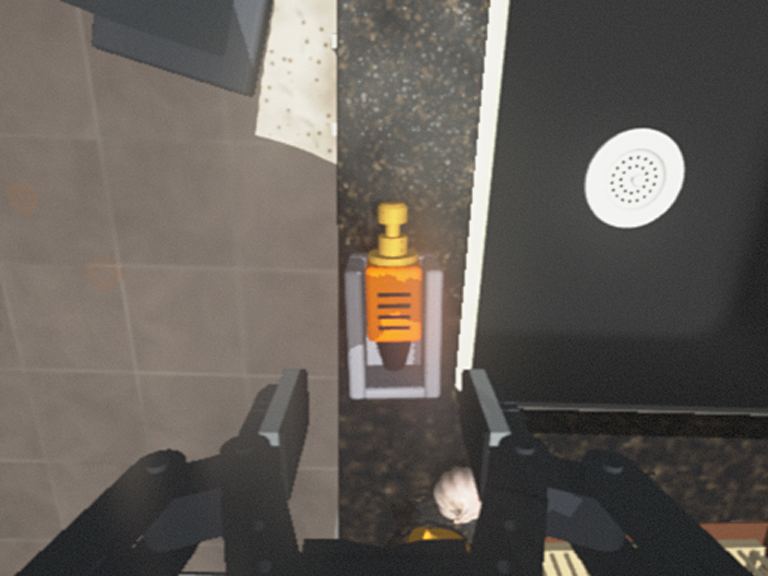

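The wrist view (768x576) shows the spigot tip at (392,203) and the flange's front edge at about (392,250). The grip runs from (394,266) to (395,341), so the axis is almost parallel to the tool's x.

Run:
```python
from h import *
np.set_printoptions(precision=4,suppress=True)
s=sense();c=cam("wrist",s);k=1.5
im=cv2.imread("pics/w1.png");hsv=cv2.cvtColor(im,cv2.COLOR_BGR2HSV)
m=cv2.inRange(hsv,(4,120,90),(35,255,255));m[:130]=0;m[232:]=0;m[:,:230]=0;m[:,292:]=0
for r in range(132,232,3):
    x=np.flatnonzero(m[r]); 
    if len(x): print(r,x[0],x[-1],end="; ")
print()
p=s["tcp_pos"]
for n,px,z in[("tip",(392,203),.035),("flangeF",(392,250),.035),("gripF",(394,266),.054),("gripB",(395,341),.054)]:
    P=ray(c,np.array(px)/k,z);print(n,P,"tool offset",totool(P-p,s))
```

```text
135 254 268; 138 252 271; 141 252 271; 144 252 271; 147 252 271; 150 257 266; 153 257 266; 156 253 269; 159 252 271; 162 252 271; 165 251 271; 168 246 277; 171 246 277; 174 245 278; 177 245 279; 180 243 281; 183 243 281; 186 243 281; 189 243 281; 192 244 281; 195 244 280; 198 244 280; 201 244 280; 204 244 280; 207 244 280; 210 244 280; 213 244 280; 216 244 280; 219 244 280; 222 245 280; 225 246 280; 228 252 260; 
tip [ 0.4898 -0.1982  0.035 ] tool offset [0.037  0.0066 0.1723]
flangeF [ 0.4992 -0.2288  0.035 ] tool offset [0.0049 0.0068 0.1723]
gripF [ 0.5019 -0.2342  0.054 ] tool offset [-0.001   0.0078  0.1533]
gripB [ 0.5185 -0.2854  0.054 ] tool offset [-0.0549  0.0089  0.1533]
```

```bash
python3 -m handwheel '[[[0,0,0,0.022,0.007,0,0.6],[0,0,0,0,0,0.05,0.6],[0,0,0,0,0,0.05,0.6],[0,0,0,0,0,0.05,0.6],[0,0,0,0,0,0.03,0.6],[0,0,0,0,0,0.007,0.6],[0,0,0,0,0,0,0.6],[0,0,0,0,0,0,0],[0,0,0,0,0,0,0],[0,0,0,0,0,0,0],[0,0,0,0,0,0,0],[0,0,0,0,0,0,0]]]' 70
python3 - <<'E'
from h import *
im=snapshot("wrist")[:,:,::-1];cv2.imwrite("pics/w2.png",im[60:384,100:420])
E
```

```text
t: 3.9
tcp_pos: [0.4951, -0.2127, 0.0216]
tool_rot: [0.596, 0.803, 0.0, 0.001]
force: [-0.0, 1.5, 7.3]
finger_gap: 0.2
gripper_force: 68.2
```

View pics/w2.png

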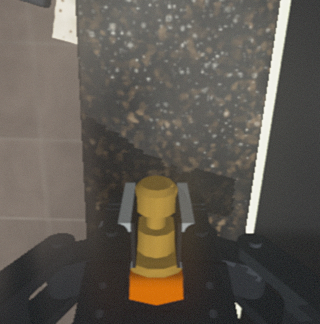

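```bash
python3 -m handwheel '[[[0,0,0,0,0,-0.01,0],[0,0,0,0,0,-0.03,0],[0,0,0,0,0,-0.03,0],[0,0,0,0.038,0.003,0,0],[0,0,0,0.038,0.003,0,0],[0,0,0,0.038,0.003,0,0],[0,0,0,0.038,0.003,0,0],[0,0,0,0.038,0.003,0,0],[0,0,0,0.038,0.003,0,0],[0,0,0,0.038,0.003,0,0],[0,0,0,0,0,0.04,0],[0,0,0,0,0,0.02,0],[0,0,0,0,0,0.012,0],[0,0,0,0,0,0,0]]]'
python3 - <<'E'
from h import *
for n in("side","top"): cv2.imwrite(f"pics/{n}3.png",snapshot(n)[:,:,::-1])
cv2.imwrite("pics/s3c.png",cv2.resize(cv2.imread("pics/side3.png")[120:280,190:350],(640,640),interpolation=cv2.INTER_CUBIC)[:600])
E
```

```text
t: 5.7
tcp_pos: [0.437, 0.048, 0.018]
tool_rot: [0.596, 0.803, -0.0, -0.0]
force: [-0.1, 0.1, -0.8]
finger_gap: 0.198
gripper_force: 68.4
```

View pics/s3c.png

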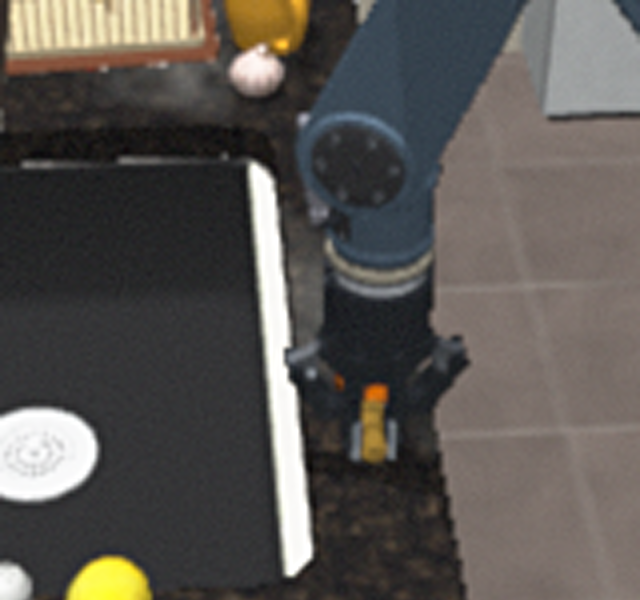

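The nozzle is held level over the strip at (373,420) in the crop, clear of the sink rim and the front edge. I'll lower it until it touches.

```bash
python3 -m handwheel '[[[0,0,0,0,0,0.006,0],[0,0,0,0,0,0.003,0],[0,0,0,0,0,0.001,0],[0,0,0,0,0,0,0]]]'
```

```text
t: 6.3
tcp_pos: [0.4371, 0.0482, 0.0083]
tool_rot: [0.595, 0.803, -0.0, -0.0]
force: [0.2, 0.3, -0.9]
finger_gap: 0.199
gripper_force: 68.4
```

```bash
python3 -m handwheel '[[[0,0,0,0,0,0.0015,0],[0,0,0,0,0,0.001,0],[0,0,0,0,0,0,0]]]'
```

```text
t: 6.68
tcp_pos: [0.4372, 0.0482, 0.0059]
tool_rot: [0.595, 0.803, 0.0, 0.0]
force: [0.0, 0.5, 1.1]
finger_gap: 0.204
gripper_force: 68.8
```

```bash
python3 -m handwheel '[[[0,0,0,0,0,0,0.55],[0,0,0,0,0,0,0.55],[0,0,0,0,0,0,0.55],[0,0,0,0,0,-0.03,0.6],[0,0,0,0,0,-0.06,0.6],[0,0,0,0,0,-0.06,0.6],[0,0,0,0,0,-0.06,0.6],[0,0,0,0.038,0.015,0,0.6],[0,0,0,0.038,0.015,0,0.6],[0,0,0,0.038,0.015,0,0.6],[0,0,0,0.038,0.015,0,0.6],[0,0,0,0.038,0.015,0,0.6],[0,0,8.5,0,0,0,0.8],[0,0,8.5,0,0,0,0.8],[0,0,0,0,0,0,0.8],[0,0,0,0,0,0,0.8]]]'
python3 - <<'E'
from h import *
s=sense();c=cam("wrist",s);im=snapshot("wrist")[:,:,::-1]
cv2.imwrite("pics/w4.png",im);cv2.imwrite("pics/w4b.png",cv2.resize(im,(768,576),interpolation=cv2.INTER_CUBIC))
cv2.imwrite("pics/top4.png",snapshot("top")[:,:,::-1])
cv2.imwrite("pics/side4.png",snapshot("side")[:,:,::-1])
print(s["tcp_pos"],R.from_quat(s["tool_rot"]).as_matrix()[:,0])
E
```

```text
t: 8.68
tcp_pos: [0.4534, 0.2516, 0.2157]
tool_rot: [0.707, 0.707, -0.0, -0.0]
force: [-0.1, -0.4, 0.5]
finger_gap: 0.801
gripper_force: 0.0
[0.45340259 0.2515994  0.21572033] [-4.16552925e-04  9.99999909e-01 -9.49191018e-05]
```

View pics/w4b.png

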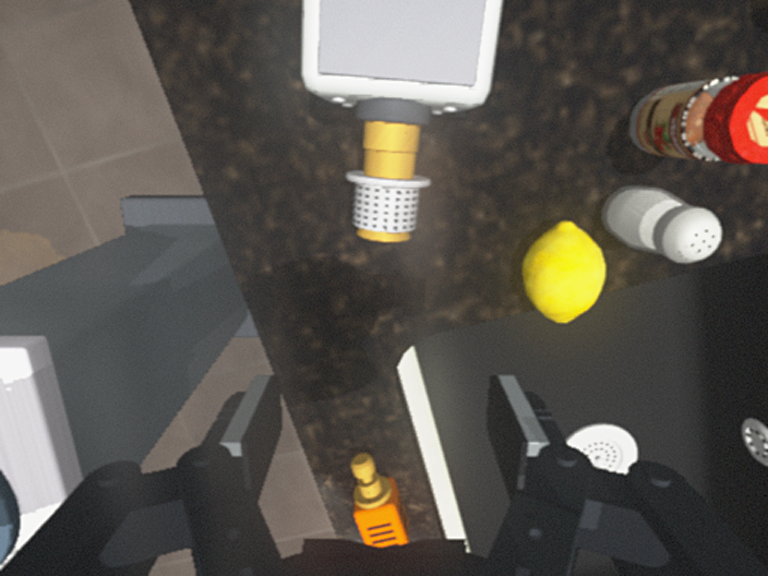

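The wrist view (768x576) shows the mouth centred at (384,238), the sleeve at about (386,208) and the collar spanning (347..431,180). The unit's front edge runs from (305,90) to (492,105), so the coupler's axis is turned about 4 degrees from the tool's x. The laid nozzle shows below, with its tip at (363,460).

Run:
```python
from h import *
np.set_printoptions(precision=4,suppress=True)
s=sense();c=cam("wrist",s);k=1.5;p=s["tcp_pos"]
for n,px,z in[("mouthBot",(384,241),.075),("mouthBot60",(384,241),.062),("sleeveFrontTop",(385,232),.094),("sleeveBackTop",(388,184),.094),("collarL",(347,178),.075),("collarR",(431,184),.075),("brassL",(363,166),.075),("brassR",(416,168),.075),("sleeveL",(353,222),.075),("sleeveR",(418,224),.075),("yokeL",(358,112),.075),("yokeR",(430,112),.075),("boxL",(305,90),.1),("boxR",(492,105),.1),("nTip",(363,458),.019),("nFl",(374,496),.019)]:
    P=ray(c,np.array(px)/k,z);print(n,P,totool(P-p,s))
```

```text
mouthBot [0.4547 0.2705 0.075 ] [0.0189 0.0011 0.1408]
mouthBot60 [0.4547 0.2674 0.062 ] [0.0158 0.0011 0.1538]
sleeveFrontTop [0.4553 0.2801 0.094 ] [0.0285 0.0017 0.1218]
sleeveBackTop [0.457 0.307 0.094] [0.0554 0.0033 0.1218]
collarL [0.433  0.3083 0.075 ] [ 0.0567 -0.0206  0.1408]
collarR [0.4825 0.3048 0.075 ] [0.0532 0.0289 0.1408]
brassL [0.4425 0.3151 0.075 ] [ 0.0636 -0.0111  0.1408]
brassR [0.4735 0.314  0.075 ] [0.0624 0.0198 0.1408]
sleeveL [0.436  0.2822 0.075 ] [ 0.0306 -0.0176  0.1408]
sleeveR [0.4754 0.281  0.075 ] [0.0294 0.0218 0.1408]
yokeL [0.4402 0.3446 0.075 ] [ 0.093  -0.0135  0.1408]
yokeR [0.4807 0.3446 0.075 ] [0.093  0.027  0.1408]
boxL [0.4148 0.3544 0.1   ] [ 0.1027 -0.0388  0.1158]
boxR [0.51   0.3472 0.1   ] [0.0957 0.0563 0.1158]
nTip [0.4363 0.0647 0.019 ] [-0.1869 -0.0171  0.1968]
nFl [0.4456 0.0235 0.019 ] [-0.2281 -0.0078  0.1968]
```

```bash
python3 -m handwheel '[[[0,0,0,0.041,0.0032,0,0.8],[0,0,4.4,0,0,0,0.8],[0,0,0,0,0,0.05,0.8],[0,0,0,0,0,0.05,0.8],[0,0,0,0,0,0.035,0.8],[0,0,0,0,0,0.02,0.8],[0,0,0,0,0,0.008,0.8],[0,0,0,0,0,0,0.8],[0,0,0,0,0,0,0],[0,0,0,0,0,0,0],[0,0,0,0,0,0,0],[0,0,0,0,0,0,0]]]' 40
python3 - <<'E'
from h import *
im=snapshot("wrist")[:,:,::-1];cv2.imwrite("pics/w5.png",im[60:384,100:420])
E
```

```text
t: 10.32
tcp_pos: [0.4544, 0.2929, 0.0539]
tool_rot: [0.734, 0.679, -0.002, -0.001]
force: [-5.0, 1.0, 5.4]
finger_gap: 0.419
gripper_force: 40.3
```

View pics/w5.png

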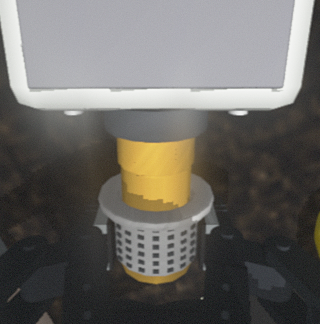

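```bash
python3 -m handwheel '[[[0,0,0,0.004,-0.002,0,0],[0,0,0,0.004,0,0,0],[0,0,0,0.003,0,0,0],[0,0,0,0.002,0,0,0],[0,0,0,0,0,0,0]]]'; python3 -m handwheel '[[[0,0,0,0.001,0,0,0],[0,0,0,0.001,0,0,0],[0,0,0,0,0,0,0]]]'
```

```text
t: 11.0
tcp_pos: [0.4554, 0.3048, 0.0538]
tool_rot: [0.734, 0.679, -0.001, 0.0]
force: [-1.4, -3.7, 4.4]
finger_gap: 0.419
gripper_force: 41.5
t: 11.38
tcp_pos: [0.4554, 0.3062, 0.0538]
tool_rot: [0.734, 0.679, -0.002, 0.001]
force: [-1.3, -8.9, 7.0]
finger_gap: 0.416
gripper_force: 41.9
```

```bash
python3 -m handwheel '[[[0,0,0,0.001,0,0,0],[0,0,0,0.001,0,0,0],[0,0,0,0,0,0,0]]]'; python3 -m handwheel '[[[0,0,0,0.001,0,0,0],[0,0,0,0,0,0,0]]]'
```

```text
t: 11.75
tcp_pos: [0.4555, 0.3079, 0.0538]
tool_rot: [0.734, 0.679, -0.002, 0.001]
force: [-0.3, -8.1, 7.7]
finger_gap: 0.419
gripper_force: 41.9
t: 12.0
tcp_pos: [0.4556, 0.3085, 0.0538]
tool_rot: [0.734, 0.68, -0.002, 0.001]
force: [-1.3, -10.7, 7.4]
finger_gap: 0.421
gripper_force: 41.9
```

```bash
python3 -m handwheel '[[[0,0,0,0.001,0,0,0],[0,0,0,0,0,0,0]]]';python3 -m handwheel '[[[0,0,0,0.001,0,0,0],[0,0,0,0,0,0,0]]]'
```

```text
t: 12.25
tcp_pos: [0.4556, 0.3085, 0.0537]
tool_rot: [0.733, 0.68, -0.003, 0.001]
force: [0.4, -14.1, 8.7]
finger_gap: 0.421
gripper_force: 42.0
t: 12.5
tcp_pos: [0.4555, 0.3085, 0.0537]
tool_rot: [0.733, 0.68, -0.004, 0.002]
force: [-0.5, -18.7, 9.3]
finger_gap: 0.418
gripper_force: 42.1
```

```bash
python3 -m handwheel '[[[0,0,0,-0.0025,0,0,0],[0,0,0,-0.0025,0,0,0],[0,0,0,0,0,0,0.3]]]'; python3 -m handwheel '[[[0,0,0,0,0,0,0.8],[0,0,0,0,0,0,0.8],[0,0,0,0,0,0,0.8],[0,0,0,0,0,-0.03,0.8],[0,0,0,0,0,-0.05,0.8],[0,0,0,0,0,-0.05,0.8],[0,0,0,0,0,-0.03,0.8],[0,0,0,-0.06,0,0,0.8],[0,0,0,-0.06,0,0,0.8],[0,0,0,0,0,0,0.8]]]'
python3 - <<'E'
from h import *
s=sense();im=snapshot("wrist")[:,:,::-1]
cv2.imwrite("pics/w6.png",im);cv2.imwrite("pics/w6b.png",cv2.resize(im,(768,576),interpolation=cv2.INTER_CUBIC))
print(s["tcp_pos"],R.from_quat(s["tool_rot"]).as_matrix()[:,0])
E
```

```text
t: 12.88
tcp_pos: [0.4554, 0.3058, 0.0537]
tool_rot: [0.734, 0.679, -0.002, 0.001]
force: [-1.1, -9.3, 6.6]
finger_gap: 0.417
gripper_force: 41.9
t: 14.12
tcp_pos: [0.4461, 0.1857, 0.213]
tool_rot: [0.736, 0.677, -0.0, -0.0]
force: [0.4, -0.3, 0.2]
finger_gap: 0.8
gripper_force: 0.0
[0.44609023 0.1856729  0.21296699] [ 8.31606923e-02  9.96536109e-01 -2.88844730e-04]
```

View pics/w6b.png

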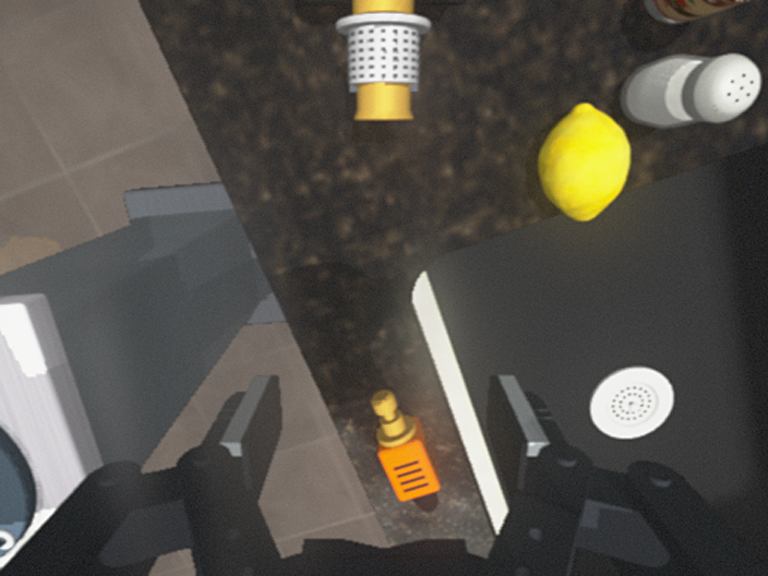

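The sleeve stays back by itself: about 12 mm of brass shows in front of it (rows 88-120). The nozzle's tip is at (382,395), and the centre of its grip's top face is about (410,469). I measure both more exactly by colour.

Run:
```python
from h import *
np.set_printoptions(precision=4,suppress=True)
s=sense();c=cam("wrist",s);p=s["tcp_pos"];k=1.5
im=cv2.imread("pics/w6.png");hsv=cv2.cvtColor(im,cv2.COLOR_BGR2HSV)
m=cv2.inRange(hsv,(3,180,150),(15,255,255));m[:270]=0
m=cv2.morphologyEx(m,cv2.MORPH_CLOSE,np.ones((9,9)))
n,l,st,ce=cv2.connectedComponentsWithStats(m);i=1+st[1:,4].argmax();cn=cv2.findContours((l==i).astype(np.uint8),0,2)[0][0]
r=cv2.minAreaRect(cn);print(r,cv2.boxPoints(r)*k)
for q in cv2.boxPoints(r): print("corner",ray(c,q,.038))
G=ray(c,r[0],.038);print("grip",G,totool(G-p,s))
for a,px,z in[("tip",(382,393),.019),("flange",(397,440),.019)]:
    P=ray(c,np.array(px)/k,z);print(a,P,totool(P-p,s))
for a,px,z in[("brassL",(356,118),.075),("brassR",(412,118),.075),("mouthtop",(384,121),.09),("sleeveL",(348,60),.075),("sleeveR",(420,60),.075),("collL",(337,24),.075),("collR",(431,24),.075)]:
    P=ray(c,np.array(px)/k,z);print(a,P,totool(P-p,s))
```

```text
((272.0058898925781, 312.0764465332031), (41.76463317871094, 30.607995986938477), 67.16634368896484) [[374.6965 448.1541]
 [417.0106 430.3376]
 [441.3212 488.0753]
 [399.007  505.8917]]
corner [0.4274 0.0288 0.038 ]
corner [0.4624 0.0429 0.038 ]
corner [ 0.4793 -0.0154  0.038 ]
corner [ 0.4428 -0.0312  0.038 ]
grip [0.4529 0.0071 0.038 ] [-0.1793  0.0208  0.1749]
tip [0.4365 0.0675 0.019 ] [-0.1204 -0.0005  0.194 ]
flange [0.4454 0.021  0.019 ] [-0.166   0.0122  0.1939]
brassL [0.4396 0.2782 0.075 ] [ 0.0899 -0.0146  0.1381]
brassR [0.4708 0.2756 0.075 ] [0.0899 0.0168 0.1381]
mouthtop [0.4551 0.2752 0.09  ] [0.0881 0.0011 0.1231]
sleeveL [0.4383 0.3078 0.075 ] [ 0.1193 -0.0183  0.1381]
sleeveR [0.477  0.3046 0.075 ] [0.1193 0.0205 0.1382]
collL [0.4343 0.3253 0.075 ] [ 0.1365 -0.0237  0.1382]
collR [0.4837 0.3213 0.075 ] [0.1364 0.0259 0.1382]
```

```bash
python3 -m handwheel '[[[0,0,0,-0.0457,0.0049,0,0.65],[0,0,0,-0.0457,0.0049,0,0.65],[0,0,0,-0.0457,0.0049,0,0.65],[0,0,0,-0.0457,0.0049,0,0.65],[0,0,-10.4,0,0,0,0.65],[0,0,-10.4,0,0,0,0.65],[0,0,0,0,0,0.05,0.65],[0,0,0,0,0,0.05,0.65],[0,0,0,0,0,0.04,0.65],[0,0,0,0,0,0,0.65]]]'
python3 - <<'E'
from h import *
s=sense();im=snapshot("wrist")[:,:,::-1]
cv2.imwrite("pics/w7.png",im[60:384,80:440])
print(s["tcp_pos"],R.from_quat(s["tool_rot"]).as_matrix()[:,0])
E
```

```text
t: 15.42
tcp_pos: [0.4508, 0.006, 0.0704]
tool_rot: [0.599, 0.801, -0.001, -0.003]
force: [0.2, 0.0, 0.5]
finger_gap: 0.648
gripper_force: 0.0
[0.45075855 0.00599455 0.07043322] [-0.28230076  0.95931991  0.00340432]
```

View pics/w7.png

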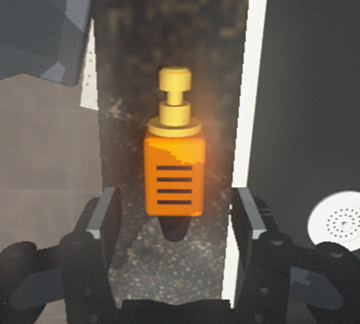

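The nozzle's grip is centred at crop (175,177), exactly between the fingers (118 and 232), and its axis is in line with the tool.

Run:
```python
from h import *
s=sense();c=cam("wrist",s);p=s["tcp_pos"];print(p)
for px,z in(((175,137),.038),((175,215),.038),((174,67),.019),((175,124),.03)):
    print(totool(ray(c,(px[0]+80,px[1]+60),z)-p,s))
```

```text
[0.45191325 0.0055776  0.07203092]
[0.02131679 0.00056987 0.03406161]
[-0.03282126  0.00051547  0.03398117]
[ 6.01645932e-02 -4.59091703e-05  5.31206893e-02]
[0.02694644 0.00055849 0.04207004]
```

```bash
python3 -m handwheel '[[[0,0,0,-0.006,0,0,0.65],[0,0,0,0,0,0.04,0.65],[0,0,0,0,0,0.02,0.65],[0,0,0,0,0,0.007,0.65],[0,0,0,0,0,0,0.65],[0,0,0,0,0,0,0],[0,0,0,0,0,0,0],[0,0,0,0,0,0,0],[0,0,0,0,0,0,0]]]' 60
```

```text
t: 16.6
tcp_pos: [0.4544, -0.0015, 0.0072]
tool_rot: [0.6, 0.8, 0.0, 0.001]
force: [0.1, -0.7, 7.0]
finger_gap: 0.44
gripper_force: 60.4
```

```bash
python3 -m handwheel '[[[0,0,0,0,0,-0.016,0],[0,0,0,0,0,-0.04,0],[0,0,0,0.035,0.0083,0,0],[0,0,0,0.035,0.0083,0,0],[0,0,0,0.035,0.0083,0,0],[0,0,0,0.035,0.0083,0,0],[0,0,0,0.035,0.0083,0,0],[0,0,10.45,0,0,0,0],[0,0,10.45,0,0,0,0],[0,0,0,0,0,0,0],[0,0,0,0,0,0,0]]]'
python3 - <<'E'
from h import *
s=sense();im=snapshot("wrist")[:,:,::-1];cv2.imwrite("pics/w8.png",im)
sd=snapshot("side")[:,:,::-1];cv2.imwrite("pics/side8.png",sd);cv2.imwrite("pics/top8.png",snapshot("top")[:,:,::-1])
a=cv2.resize(im[60:330,120:390],(540,540),interpolation=cv2.INTER_CUBIC)
x,y=proj(cam("side"),[.45,.25,.075]).astype(int);print(x,y)
b=cv2.resize(sd[y-30:y+30,x-14:x+14],(252,540),interpolation=cv2.INTER_CUBIC)
cv2.imwrite("pics/m8.png",np.hstack([a,b]))
print(s["tcp_pos"],R.from_quat(s["tool_rot"]).as_matrix()[:,0])
E
```

```text
t: 17.98
tcp_pos: [0.4444, 0.1783, 0.0622]
tool_rot: [0.734, 0.679, 0.0, 0.0]
force: [-0.5, -0.6, -1.1]
finger_gap: 0.435
gripper_force: 60.2
265 271
[0.44435456 0.17826913 0.06215913] [7.75238593e-02 9.96990489e-01 1.27863140e-04]
```

View pics/m8.png

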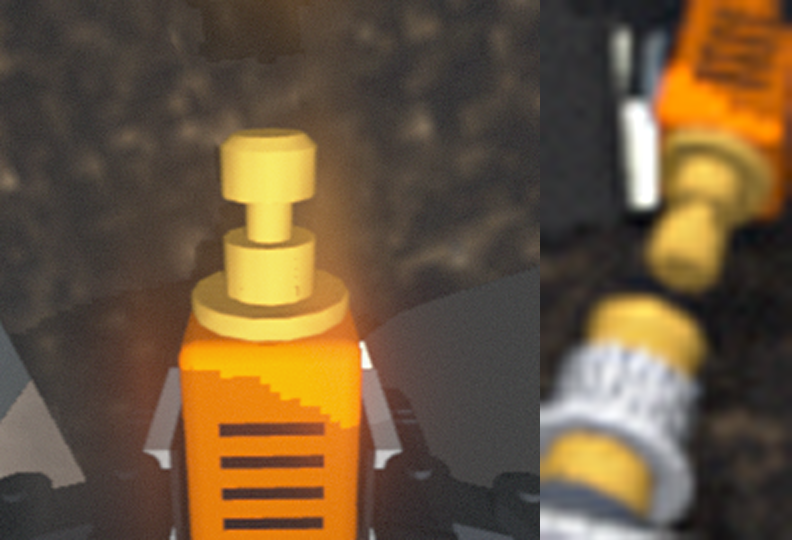

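The crop shows the nozzle held straight, with its tip at (268,150) in the left panel and clear of the mouth. The side panel shows the tip facing the mouth. Lateral offset is best read from the full wrist picture, where coupler and spigot are at the same height.

Run:
```python
from h import *
np.set_printoptions(precision=4,suppress=True)
im=cv2.imread("pics/w8.png");hsv=cv2.cvtColor(im,cv2.COLOR_BGR2HSV)
m=cv2.inRange(hsv,(12,110,110),(35,255,255));m=cv2.medianBlur(m,5)
s=sense();c=cam("wrist",s);p=s["tcp_pos"]
for r in list(range(0,80,6))+list(range(120,230,6)):
    x=np.flatnonzero(m[r,180:340])+180
    if len(x)>8:
        print(r,x[0],x[-1],totool(ray(c,((x[0]+x[-1])/2,r),.075)-p,s),np.linalg.norm(ray(c,(x[0],r),.075)-ray(c,(x[-1],r),.075)))
g=cv2.cvtColor(im,cv2.COLOR_BGR2GRAY);print(im[0:60:6,254])
# side: where should tip / mouth centre project
print(proj(cam("side"),p+[.0775*.0665,.997*.0665,.0128]),proj(cam("side"),[.4530,.2745,.075]))
```

```text
0 219 299 [ 0.1139  0.0021 -0.0131] 0.028780460876158594
6 220 299 [ 0.112   0.0023 -0.0131] 0.028576472505903925
12 218 300 [ 0.1101  0.0021 -0.0131] 0.029825105399857683
18 219 300 [ 0.1082  0.0023 -0.0131] 0.029624645230262404
24 219 300 [ 0.1062  0.0023 -0.0131] 0.02978971815548656
30 219 300 [ 0.1042  0.0023 -0.0131] 0.029956641010581216
36 219 299 [ 0.1022  0.0021 -0.0131] 0.029753518713705213
42 217 301 [ 0.1002  0.0021 -0.0131] 0.03141823466565292
48 215 303 [ 0.0981  0.0022 -0.0131] 0.03310192562876233
54 222 295 [ 0.0961  0.002  -0.0131] 0.02761693884128469
126 236 273 [ 0.0692  0.0004 -0.0131] 0.015031493865719484
132 230 280 [ 0.0668  0.0006 -0.0131] 0.020438638795182762
138 230 286 [ 0.0644  0.0018 -0.0131] 0.023033969279121394
144 230 289 [ 0.0619  0.0025 -0.0131] 0.024420136148541143
150 230 291 [ 0.0594  0.0029 -0.0131] 0.025407280480606052
156 231 293 [ 0.0569  0.0035 -0.0131] 0.025987812956393394
162 240 295 [ 0.0543  0.0059 -0.0131] 0.02320111799472929
168 242 295 [ 0.0517  0.0063 -0.0131] 0.022501265251090707
174 236 298 [ 0.049   0.0057 -0.0131] 0.026492623519596727
180 232 300 [ 0.0464  0.0053 -0.0131] 0.029245747150415558
186 232 299 [ 0.0437  0.0051 -0.0131] 0.029004654873041776
192 232 300 [ 0.0409  0.0054 -0.0131] 0.02963192286309585
198 223 301 [ 0.0381  0.0037 -0.0131] 0.03421537874038034
204 217 301 [ 0.0353  0.0024 -0.0131] 0.03709379648737405
210 216 298 [ 0.0325  0.0015 -0.0131] 0.03645446979038455
216 215 296 [ 0.0296  0.0008 -0.0131] 0.03625406526420394
222 214 297 [ 0.0266  0.0008 -0.0131] 0.0374028674672156
228 212 298 [ 0.0237  0.0006 -0.0131] 0.03902118786895069
[[105 234 247]
 [111 235 247]
 [109 236 247]
 [112 236 247]
 [110 237 247]
 [109 238 247]
 [112 238 247]
 [107 231 246]
 [ 72 162 212]
 [ 71 144 182]]
[265.8586 269.774 ] [262.2286 278.632 ]
```

```bash
python3 -m handwheel '[[[0,0,0,0,0.0016,-0.001,0],[0,0,0,0.014,0,0,0],[0,0,0,0.014,0,0,0],[0,0,0,0.005,0,0,0],[0,0,0,0,0,0,0]]]'; python3 -m handwheel '[[[0,0,0,0.003,0,0,0],[0,0,0,0.003,0,0,0],[0,0,0,0,0,0,0]]]'
```

```text
t: 18.75
tcp_pos: [0.4484, 0.2118, 0.0628]
tool_rot: [0.734, 0.679, -0.0, 0.0]
force: [0.6, -0.3, -1.7]
finger_gap: 0.439
gripper_force: 60.2
t: 19.12
tcp_pos: [0.4491, 0.2171, 0.0628]
tool_rot: [0.735, 0.678, 0.0, 0.0]
force: [-0.1, 0.0, -1.3]
finger_gap: 0.433
gripper_force: 60.2
```

```bash
python3 -m handwheel '[[[0,0,0,0.004,0,0,0],[0,0,0,0.004,0,0,0],[0,0,0,0,0,0,0]]]'; python3 -m handwheel '[[[0,0,0,0.004,0,0,0],[0,0,0,0.004,0,0,0],[0,0,0,0,0,0,0]]]'
```

```text
t: 19.5
tcp_pos: [0.4497, 0.2254, 0.0628]
tool_rot: [0.735, 0.678, 0.0, 0.0]
force: [-0.1, -0.5, -1.0]
finger_gap: 0.434
gripper_force: 60.2
t: 19.88
tcp_pos: [0.4503, 0.2334, 0.0628]
tool_rot: [0.735, 0.678, 0.0, 0.0]
force: [0.0, -1.0, -1.5]
finger_gap: 0.435
gripper_force: 60.2
```

```bash
python3 -m handwheel '[[[0,0,0,0.003,0,0,0],[0,0,0,0.002,0,0,0],[0,0,0,0,0,0,0]]]'; python3 -m handwheel '[[[0,0,0,0.002,0,0,0],[0,0,0,0.001,0,0,0],[0,0,0,0,0,0,0]]]'
```

```text
t: 20.25
tcp_pos: [0.4504, 0.2377, 0.0627]
tool_rot: [0.735, 0.678, -0.0, 0.0]
force: [0.7, -2.1, -1.1]
finger_gap: 0.436
gripper_force: 60.1
t: 20.62
tcp_pos: [0.4501, 0.2381, 0.0627]
tool_rot: [0.734, 0.679, -0.003, 0.001]
force: [0.9, -14.9, 1.3]
finger_gap: 0.437
gripper_force: 60.2
```

Run:
```python
from h import *
im=snapshot("wrist")[:,:,::-1];cv2.imwrite("pics/w9.png",im)
sd=snapshot("side")[:,:,::-1];cv2.imwrite("pics/side9.png",sd)
a=cv2.resize(im[0:270,120:390],(540,540),interpolation=cv2.INTER_CUBIC)
b=cv2.resize(sd[241:301,251:279],(252,540),interpolation=cv2.INTER_CUBIC)
cv2.imwrite("pics/m9.png",np.hstack([a,b]))
```

```text
(no output)
```

View pics/m9.png

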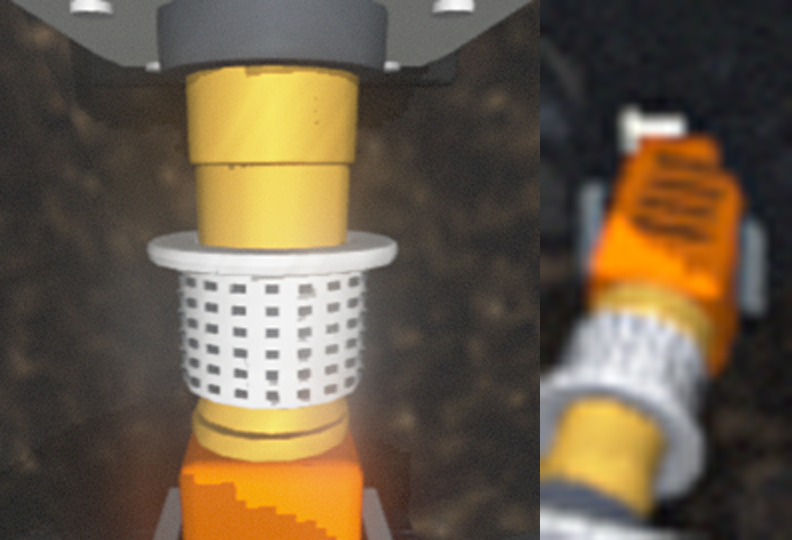

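The flange sits against the mouth (row 430), and the sleeve has sprung forward: its front is about 6 mm behind the mouth, and the brass behind the collar is long again. I'll give a gentle tug, then release.

```bash
python3 -m handwheel '[[[0,0,0,-0.003,0,0,0],[0,0,0,-0.002,0,0,0],[0,0,0,0,0,0,0]]]'; python3 -m handwheel '[[[0,0,0,0.001,0,0,0],[0,0,0,0,0,0,0.7],[0,0,0,0,0,0,0.7],[0,0,0,0,0,0,0.7],[0,0,0,0,0,0,0.7],[0,0,0,0,0,-0.01,0.7],[0,0,0,0,0,-0.04,0.7],[0,0,0,0,0,-0.05,0.7],[0,0,0,-0.03,0,-0.03,0.7],[0,0,0,-0.03,0,-0.02,0.7],[0,0,0,0,0,0,0.7],[0,0,0,0,0,0,0.7]]]'
python3 - <<'E'
from h import *
im=snapshot("wrist")[:,:,::-1];cv2.imwrite("pics/w10.png",im[0:384,60:460])
E
```

```text
t: 21.1
tcp_pos: [0.4505, 0.2362, 0.0628]
tool_rot: [0.735, 0.678, 0.0, -0.0]
force: [0.3, 0.3, -1.4]
finger_gap: 0.436
gripper_force: 60.1
t: 22.6
tcp_pos: [0.4456, 0.1775, 0.2128]
tool_rot: [0.735, 0.678, 0.0, -0.0]
force: [-0.2, -0.6, 0.0]
finger_gap: 0.696
gripper_force: 0.0
```

View pics/w10.png

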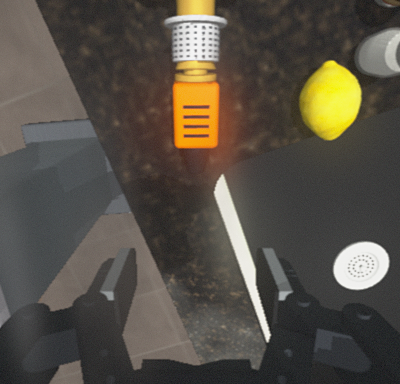

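```bash
python3 -c "
from station import *
print(sign_off())"
```

```text
the job is handed in; nothing more can be done
None
```

The nozzle is coupled and let go, and the job is handed in at about 23 s of the 66 s. The sleeve was pulled back until it caught and released, then the spigot was pushed in until the sleeve sprang forward; on a light tug the nozzle came back about 2 mm with no resisting force, so the lock rests on the pictures, and I also viewed 12 pictures, over the limit of 10.

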